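# Back off the ratchet indexing table by one notch

## Robot

A 6-joint arm with a two-finger parallel gripper is mounted at the origin on the work surface. World frame = base frame: x ahead of the robot, y to its left, z up, the work surface at z = 0. Lengths are in m, angles in rad, forces in N, time in s.
With the tool pointing down it reaches from about 0.35 to 0.975 m from the base axis. Payload 4.9 kg.
Tool frame: the origin (TCP) lies at the very end of the fingers, on their centre line; the grasp point (between the pads) lies 19 mm behind it; z points along the fingers, y is the direction in which the jaws open and shut (so a half turn about z gives the same grasp; the last joint's range is limited). The gripper opens to 85 mm and grips with 20 to 120 N. Pads are 22 mm wide; open, the fingers measure 114 mm over their backs; the gripper's body (76 mm by 85 mm) begins 54 mm behind the grasp point. The pads swing forward as they close: fully open they stand 13 mm farther back than shut.
Start: joints at [-1.297, 0.053, 1.613, -0, 1.476, -0.119], TCP at [0.239, -0.577, 0.231] pointing down, gripper open.
Joint ranges: [-3.01, 3.01], [-1.01, 2.22], [0.06, 2.58], [-1.02, 4.17], [0.09, 2.62], [-3.14, 3.14]. Speed limits (rad/s): [2.57, 2.57, 3.14, 3.14, 3.14, 3.14].

## Interface

Orientations are given as a unit quaternion [w, x, y, z].
In Python, from bench import sensors, imaging, order gives the robot as it stands. The module is installed in compiled form; this text tells all that it offers.
- The arm moves only by the tool step_arm, never from a script. Its argument "series" is a list of rows, each a list of 7 numbers: the opening, from -1 (shut) to 1 (fully open), so that 0 is half open, then the shift along the tool's x, y, z normalised to -1 to 1, where 1 is 5 cm, then the turn, a rotation vector about the tool's x, y, z normalised to -1 to 1, where 1 is 6 degrees. In form: [[gripper, tx, ty, tz, wx, wy, wz], ...]. A call has 1 to 10 rows; each row shifts and turns the commanded pose from where the row before left it, along the tool's axes as they then stand; what a row does not reach is not made up. A row lasts 1/10 s, in which the tool goes at most 50 mm and 8.59 degrees, less where a joint would pass 70% of its speed; a pose out of reach is approached as far as the arm can. A call with a number of a shift or a turn outside -1 to 1 is refused whole. A call with a gripper value outside its range is refused whole. The fingers move at their own pace and stop on an object; "squeeze" is the grip in N (left out, the last holds). Time passes only in rows, so rows that do not move let the fingers close. It gives the time, the measured TCP pose, the force and the opening at its end, in the units of the state.
- sensors.state(): the state, without advancing time (a new reading comes with each control period).
- imaging.camera(name): name is "scene" or "top" or "wrist"; returns (picture, depth): 480x640x3 uint8, red, green, blue; 480x640 float32, m along the optical axis (not along the pixel's ray), 0 where there is no reading.
- imaging.get_calibration(name): a dict with "mtx" (3x3 intrinsics, pixels), "D" ([k1, k2, p1, p2, k3] as OpenCV has them; the pictures are not rectified), "R" (3x3) and "t" (3): a world point X has camera coordinates R X + t. Camera axes: x right, y down, z forward; pixel columns grow to the right and rows downward; lengths in m; the calibration is good to about 2 mm. A picture is of the moment at which its call begins: read the wrist's pose just before it. get_calibration takes no time and is no camera call; for the wrist camera it gives the pose at the moment of the call.
- order.close_job(): hands the job in, once; it reports no verdict.
The state is a dict: "time": time; "joint_positions": joint angles; "dq": joint speeds; "effort": joint torques, N m; "eef_pos": TCP position; "tool_rot": TCP orientation; "ft_force": force on the tool from outside, world axes, zero at the start; "moment": the same for the moment, N m; "finger_gap": opening from 0.0 (shut) to 1.0 (fully open).
Only numpy, scipy, OpenCV 4.12 (cv2) and the standard library are available. Lean on these libraries where they do the work, as an engineer would, in place of code of your own. Each camera call takes 0.05 s, during which the arm holds its last target.

## Task

Back the indexing table on the bench off by one notch: push the pawl's thumb plate outward, away from the wheel, so that the pawl lifts out of the teeth and tips back onto its stop; push the wheel (it has upright pins for this) one notch round, clockwise as seen from above; then push the pawl back over so that it drops fully home in the next gap. Only push, with light fingertips: do not squeeze or force the parts, pick nothing up, and leave the other things on the bench where they stand.

Things in the scene. Friction and masses are not known exactly. Their poses are not given: they have to be found in the camera images.
- indexer: the bolted-down indexing table: blue base plate 200 x 335 mm, 12 mm thick, carrying the ratchet wheel and the pawl. Origin on the bench surface on the wheel's (vertical) axis; z up; the pawl stands on its -y side and points along its +y towards the wheel. The base plate reaches x +-100 mm and y -212 to +122 mm.
- wheel_top (a point): centre of the wheel's face, 38 mm above the bench on the axis. The wheel is a flat steel disc of 95 mm radius, with 10 saw teeth (36 degrees apart, 14 mm high, tops at 52 mm) standing up on its rim at radius 74 to 94 mm, a low boss (radius 18 mm, top at 50 mm) in the middle and four upright pins. Each gap at the rim is about 29 mm wide and the nose of the pawl 10 mm.
- wheel (a joint): turn of the ratchet wheel in rad: grows as it turns backward, clockwise seen from above (the way the lowered pawl blocks), one notch = 0.628. It starts near 0 (within 0.06), where the pawl lies in the middle of a gap. It turns stiffly (about 2 to 3 N at a pin) and stays where it is left. The pawl drops fully home when the wheel is within about 0.1 of a whole notch.
- pin0 (a point): centre of the top end of an upright pin of the wheel, 12 mm in diameter, 45 mm tall, standing on the wheel's face 55 mm from the axis; its top is 83 mm above the bench. The four pins stand 90 degrees apart, at 45, 135, 225 and 315 degrees about the indexer's z (counter-clockwise from its x) when the wheel's joint is at 0
- pin1 (a point): centre of the top end of an upright pin of the wheel, 12 mm in diameter, 45 mm tall, standing on the wheel's face 55 mm from the axis; its top is 83 mm above the bench. The four pins stand 90 degrees apart
- pin2 (a point): centre of the top end of an upright pin of the wheel, 12 mm in diameter, 45 mm tall, standing on the wheel's face 55 mm from the axis; its top is 83 mm above the bench. The four pins stand 90 degrees apart
- pin3 (a point): centre of the top end of an upright pin of the wheel, 12 mm in diameter, 45 mm tall, standing on the wheel's face 55 mm from the axis; its top is 83 mm above the bench. The four pins stand 90 degrees apart
- pawl (a joint): turn of the pawl in rad about its level pivot (along the indexer's x): 0 = fully down in a gap of the wheel, grows as the nose lifts; above 0.25 the nose is clear of the teeth, at about 0.17 it lies on top of a tooth. It is top-heavy: below about 0.7 it falls down by its own weight, beyond that it tips back by itself to its stop at 1.25 and stays there. It moves freely (under 3 N).
- pawl_pivot (a point): the pawl's pivot: 50 mm above the bench, 160 mm from the wheel's axis on the indexer's -y side. The pawl is a bar 10 mm wide and 12 mm thick, centred on the pivot line, reaching 82 mm from the pivot towards the wheel when down (level).
- pawl_nose (a point): middle of the free end of the pawl's bar, 82 mm from the pivot. With the pawl tipped back on its stop the bar stands up, 18 degrees from upright, leaning towards the wheel.
- thumb_plate (a point): middle of the top edge of the pawl's thumb plate, 56 mm from the pivot. The plate is 36 mm wide (along the indexer's x) and 6 mm thick, from 12 to 56 mm out from the pivot, and stands at 75 degrees to the bar: nearly upright, 15 degrees towards the wheel, when the pawl is down (top then 104 mm above the bench). Tipped back it lies outward, 33 degrees above level.
- collar: loose brass collar, 28 mm across, 25 mm high, on the base plate beside the pawl; to be left alone
- ferrule: loose white ferrule, 16 mm across, 28 mm high, standing on the base plate on the other side of the pawl; to be left alone
- glue: small white glue bottle, 38 mm across, 95 mm tall; to be left alone
- blank: dark wooden blank, 32 mm across, 85 mm tall; to be left alone
- jar: low glass jar, 54 mm across, 50 mm tall; to be left alone
- chalk: block of chalk, 23 mm; to be left alone
- driver: screwdriver lying on the bench; to be left alone

How it is judged:
On the way, in this order (a step that is already met when the one before it is completed fails the run):
1. the pawl is lifted out of the teeth and tipped back (value of joint pawl above 1.05 rad), for 0.1 s.
2. with the pawl up, the wheel is pushed one notch backward (value of joint pawl above 1.05 rad and value of joint wheel between 0.4883 and 0.7683 rad), for 0.2 s.
At the end, for the whole second after the job is handed in: the wheel rests one notch (0.628 rad, within 0.14) clockwise of its middle start position and the pawl is fully down in the gap (under 0.07 rad) (value of joint pawl below 0.07 rad and value of joint wheel between 0.4883 and 0.7683 rad and velocity of joint wheel between -0.05 and 0.05 rad/s); the robot touches nothing.
It fails at once if the indexing table's parts are squeezed or forced (fingers press with more than 35 N) (contact force between the fingers and indexer above 35 N).
It fails at once if a bystander is knocked away, lifted or carried (moved over 20 mm) (distance of any of collar, ferrule, glue, blank, jar, chalk, driver from where it was at the start of the episode above 0.02 m).
It also fails if it takes over 48 s, if anything falls off the work surface, if the arm or the gripper's body presses on something with over 40 N, if the wrist force passes 120 N, or if a joint passes its speed limit or range.

## Working session

There is one attempt and no reset: what is moved stays moved. The work goes in short steps, Python scripts to look and compute and a tool call to move; the robot and the scene stay as the last step left them, time stands still between calls to the robot, and variables do not carry over. Pictures are saved under pics/ and viewed, and the job is handed in when it is done.

Besides the shell and the picture viewer there is one more tool, called by a JSON object that holds its "fn" and its "kwargs", one argument or row to a line. step_arm: Moves the arm, as the interface text tells. Its arguments: {"type":"object","properties":{"series":{"type":"array"},"squeeze":{"type":"number"}},"required":["series"]}

```bash
mkdir -p pics
python3 - <<'E'
from bench import sensors, imaging
import cv2,numpy as np
print(sensors.state())
for n in ["scene","top"]:
    p,d=imaging.camera(n); cv2.imwrite(f"pics/{n}0.png",p[:,:,::-1]); np.savez(f"{n}0.npz",p=p,d=d)
    c=imaging.get_calibration(n); print(n,c)
E
```

```text
{'time': 0.0, 'joint_positions': array([-1.29701040e+00,  5.33686701e-02,  1.61430976e+00, -1.76871377e-05,
        1.47601178e+00, -1.19006029e-01]), 'dq': array([ 0.00015577,  0.00145774,  0.00125915,  0.00120072, -0.00036582,
        0.00074527]), 'effort': array([-2.49384408e-03, -3.93686485e+01, -3.70178998e+01, -2.30088754e-04,
        7.09865824e-03,  1.56256554e-07]), 'eef_pos': array([ 0.23905051, -0.57679115,  0.23004629]), 'tool_rot': array([-1.04495511e-03,  9.80775515e-01,  1.95136589e-01, -8.98602748e-05]), 'ft_force': array([-0.13768934,  0.94629803, -0.19244849]), 'moment': array([-0.00873651,  0.00022719, -0.01103536]), 'finger_gap': 1.0014315195738135}
scene {'mtx': array([[472.56662712,   0.        , 316.64399269],
       [  0.        , 472.56662712, 242.06284338],
       [  0.        ,   0.        ,   1.        ]]), 'D': array([0.02191623, 0.        , 0.        , 0.        , 0.        ]), 'R': array([[-0.35044801,  0.93657736,  0.0030057 ],
       [ 0.76006846,  0.28627424, -0.58338924],
       [-0.54724961, -0.20216306, -0.81218715]]), 't': array([ 0.13477153, -0.41180593,  1.14039829])}
top {'mtx': array([[540.37170192,   0.        , 321.61687014],
       [  0.        , 540.37170192, 237.72489159],
       [  0.        ,   0.        ,   1.        ]]), 'D': array([-0.12148197,  0.        ,  0.        ,  0.        ,  0.        ]), 'R': array([[ 0.0128522 , -0.9996611 , -0.02263868],
       [-0.99317972, -0.01013845, -0.11615185],
       [ 0.11588297,  0.02397708, -0.99297343]]), 't': array([0.08848226, 0.62615461, 0.99105902])}
```

View pics/scene0.png

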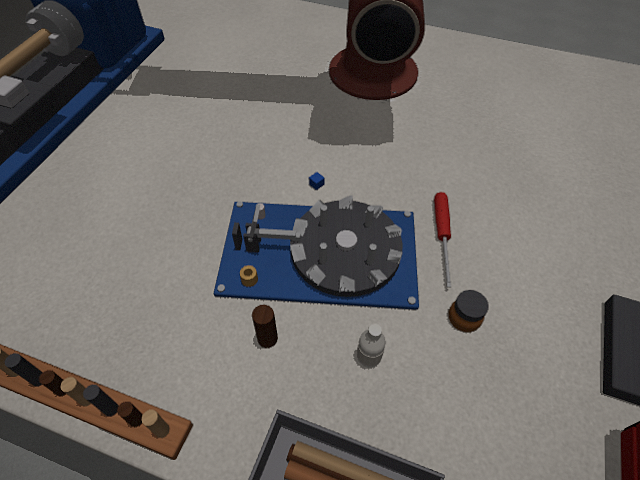

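View pics/top0.png

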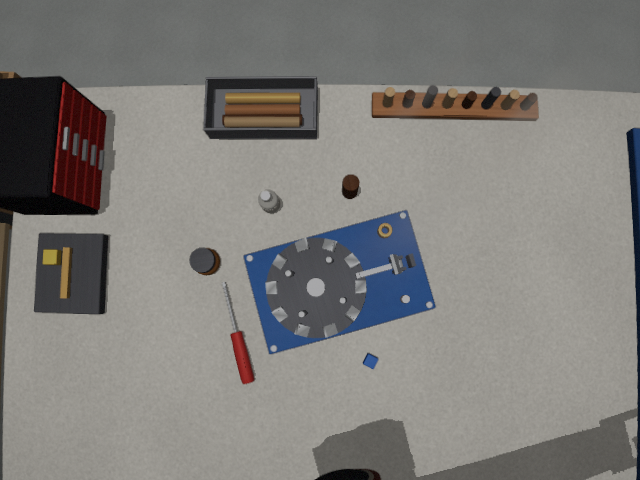

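The scene and top pictures show the plate with the wheel at top px (316,287) and scene px (346,239). The pawl points at it from the right in top. In top, the thumb plate is near (397,264), the collar (385,230), the ferrule (405,299) and the pins (289,273), (329,260), (343,300), (302,314). Next I take exact pixels.

```bash
cat > h.py <<'E'
import numpy as np,cv2
from bench import imaging
def ray(c,uv):
    q=cv2.undistortPoints(np.array([[uv]],float),c["mtx"],c["D"])[0,0]
    R=c["R"];t=c["t"]; return -R.T@t, R.T@np.array([q[0],q[1],1.])
def onz(c,uv,z):
    o,d=ray(c,uv); return o+d*(z-o[2])/d[2]
def tri(c1,u1,c2,u2):
    o1,d1=ray(c1,u1);o2,d2=ray(c2,u2)
    d1=d1/np.linalg.norm(d1);d2=d2/np.linalg.norm(d2)
    s=np.linalg.lstsq(np.stack([d1,-d2],1),o2-o1,rcond=None)[0]
    a=o1+s[0]*d1;b=o2+s[1]*d2
    return (a+b)/2,np.linalg.norm(a-b)
def proj(c,X):
    return cv2.projectPoints(np.array(X,float).reshape(-1,1,3),cv2.Rodrigues(c["R"])[0],c["t"],c["mtx"],c["D"])[0][:,0]
E
python3 - <<'E'
import numpy as np,cv2
from h import *
t=np.load("top0.npz");s=np.load("scene0.npz")
def up(p,x,y,w,h,k,n): cv2.imwrite(n,cv2.resize(p[y:y+h,x:x+w,::-1],None,fx=k,fy=k,interpolation=cv2.INTER_CUBIC))
up(t["p"],240,205,200,150,4,"pics/topz.png")
up(s["p"],210,180,220,140,3.6,"pics/scz.png")
# blobs bright low-sat
for n,a,(x0,y0,x1,y1) in (("top",t["p"],(240,205,440,360)),("scene",s["p"],(210,190,425,312))):
    hsv=cv2.cvtColor(a,cv2.COLOR_RGB2HSV)
    m=((hsv[...,2]>110)&(hsv[...,1]<60)).astype(np.uint8)
    k=np.zeros_like(m);k[y0:y1,x0:x1]=m[y0:y1,x0:x1]
    nn,_,st,ce=cv2.connectedComponentsWithStats(k)
    print(n,[(round(c[0],1),round(c[1],1),int(q[4])) for c,q in zip(ce[1:],st[1:]) if 8<q[4]<600])
E
```

```text
top [(np.float64(328.8), np.float64(244.2), 118), (np.float64(351.6), np.float64(260.2), 134), (np.float64(249.4), np.float64(257.7), 32), (np.float64(278.8), np.float64(261.4), 114), (np.float64(378.3), np.float64(268.9), 277), (np.float64(328.4), np.float64(259.3), 29), (np.float64(400.2), np.float64(263.0), 19), (np.float64(287.5), np.float64(272.8), 28), (np.float64(315.3), np.float64(287.0), 279), (np.float64(270.8), np.float64(287.4), 132), (np.float64(360.0), np.float64(286.2), 142), (np.float64(405.5), np.float64(298.6), 53), (np.float64(342.0), np.float64(300.2), 27), (np.float64(428.9), np.float64(304.4), 34), (np.float64(279.4), np.float64(313.8), 144), (np.float64(352.8), np.float64(312.7), 115), (np.float64(301.2), np.float64(313.9), 28), (np.float64(301.9), np.float64(330.3), 133), (np.float64(329.7), np.float64(330.1), 131), (np.float64(273.3), np.float64(348.0), 37)]
scene [(np.float64(288.0), np.float64(229.2), 353), (np.float64(393.8), np.float64(228.9), 67), (np.float64(248.7), np.float64(229.5), 15), (np.float64(346.0), np.float64(238.2), 281), (np.float64(323.0), np.float64(245.4), 29), (np.float64(297.6), np.float64(251.9), 192), (np.float64(372.6), np.float64(246.4), 29), (np.float64(393.7), np.float64(253.9), 76), (np.float64(315.8), np.float64(274.2), 172), (np.float64(378.4), np.float64(275.9), 74), (np.float64(346.4), np.float64(283.9), 143), (np.float64(220.8), np.float64(287.1), 38), (np.float64(411.4), np.float64(299.5), 39)]
```

View pics/topz.png

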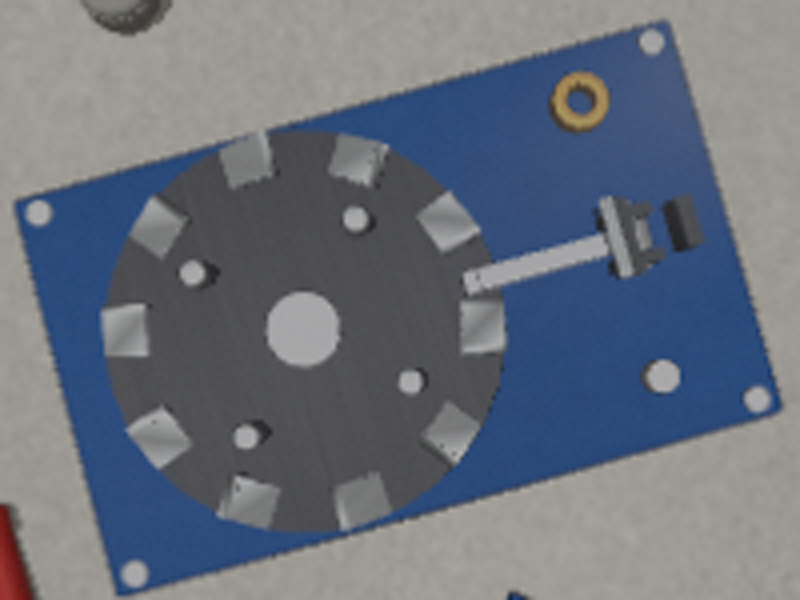

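View pics/scz.png

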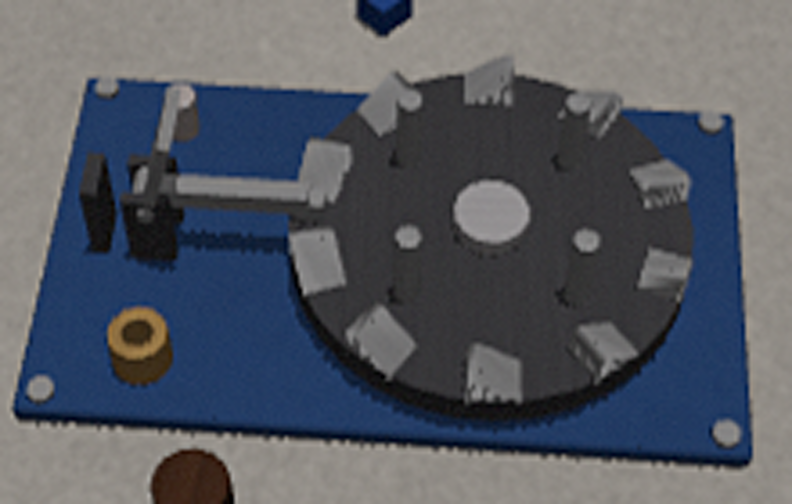

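Run:
```python
from h import *
T=imaging.get_calibration("top");S=imaging.get_calibration("scene")
np.set_printoptions(precision=4,suppress=True)
for n,a,b in [("pinA",(328.4,259.3),(323,245.4)),("pinB",(287.5,272.8),(372.6,246.4)),("pinC",(342,300.2),(323.9,207.8)),("pinD",(301.2,313.9),(370.6,208.6)),("boss",(315.3,287),(346,238.2)),
 ("bolt1",(402.7,215.2),(220.8,287.1)),("bolt2",(428.9,304.4),(239.6,204.2)),("bolt3",(249.4,257.7),(411.4,299.5)),("bolt4",(273.3,348),(407.5,213.7)),
 ("collar",(384.9,230.2),(248.3,272.5)),("ferrule",(405.5,298.6),(260,206.5))]:
    print(n,*tri(T,a,S,b))
pins=[onz(T,u,.083) for u in [(328.4,259.3),(287.5,272.8),(301.2,313.9),(342,300.2)]]
c=np.mean(pins,0);b=onz(T,(315.3,287),.05)
print("pins c",c,"boss",b)
bl=[onz(T,u,.014) for u in [(402.7,215.2),(428.9,304.4),(249.4,257.7),(273.3,348)]]
y=(bl[2]+bl[3]-bl[0]-bl[1]);x=(bl[1]-bl[0]+bl[3]-bl[2])
print("bolts",bl,"yaw from y",np.degrees(np.arctan2(-y[0],y[1])),"x dir",np.degrees(np.arctan2(x[1],x[0])),"ctr",np.mean(bl,0))
for p in pins: print("pin",p,np.degrees(np.arctan2(*(p-c)[1::-1])),np.linalg.norm((p-c)[:2]))
# pawl tip
print("nose",onz(T,(240+467/4,205+283/4),.056),"plate top",onz(T,(240+602/4,205+200/4),.104),onz(T,(240+624/4,205+274/4),.104))
```

```text
pinA [0.5804 0.0827 0.082 ] 0.0017880117323239313
pinB [0.5551 0.1562 0.0825] 0.001244722864778784
pinC [0.5069 0.0574 0.0805] 0.001890929512771255
pinD [0.4814 0.1306 0.0807] 0.001970317389975594
boss [0.531  0.1064 0.0492] 0.0008981733997982872
bolt1 [ 0.673  -0.0604  0.0154] 0.002533082354417249
bolt2 [ 0.5003 -0.111   0.0123] 0.002462966146317656
bolt3 [0.5868 0.2368 0.0173] 0.0014641602000709207
bolt4 [0.4139 0.1872 0.0141] 0.002010064666724202
collar [ 0.6409 -0.024   0.0327] 0.002408088100060522
ferrule [ 0.5109 -0.0622  0.038 ] 0.0028527442778937735
pins c [0.5312 0.1058 0.083 ] boss [0.5311 0.106  0.05  ]
bolts [array([ 0.6738, -0.0618,  0.014 ]), array([ 0.5008, -0.1118,  0.014 ]), array([0.5872, 0.2366, 0.014 ]), array([0.4141, 0.1862, 0.014 ])] yaw from y 16.209858850731745 x dir -163.82119608876195 ctr [0.544  0.0623 0.014 ]
pin [0.5806 0.0818 0.083 ] -25.93636425559838 0.05492928099509079
pin [0.5553 0.1555 0.083 ] 64.15234125343305 0.05520280204572959
pin [0.4817 0.1295 0.083 ] 154.44339269969697 0.05482553846181018
pin [0.5072 0.0565 0.083 ] -115.9567185643041 0.05483935783324659
nose [0.5527 0.0292 0.056 ] plate top [ 0.5878 -0.0284  0.104 ] [ 0.5551 -0.0381  0.104 ]
```

Measured: wheel axis at (0.531,0.106), indexer yaw 16.2°, wheel at about -0.05 rad, pivot at (0.576,-0.048). I shut the fingers first and turn the tool so its x lies along the pawl's line.

{"fn": "step_arm", "kwargs": {
  "series": [
    [-1,0,0,0,0,0,-1],
    [-1,0,0,0,0,0,-1],
    [-1,0,0,0,0,0,-1],
    [-1,0,0,0,0,0,-1],
    [-1,0,0,0,0,0,-1],
    [-1,0,0,0,0,0,-1],
    [-1,0,0,0,0,0,-1]
  ],
  "squeeze": 20
}}

```text
time: 0.8
eef_pos: [0.2391, -0.577, 0.2305]
tool_rot: [-0.001, 0.845, 0.535, 0.0]
ft_force: [-0.1, -0.4, 0.2]
finger_gap: -0.001
```

{"fn": "step_arm", "kwargs": {
  "series": [
    [-1,0,0,0,0,0,-1],
    [-1,0,0,0,0,0,-1],
    [-1,0,0,0,0,0,-1],
    [-1,0,0,0,0,0,-1],
    [-1,0,0,0,0,0,-1],
    [-1,0,0,0,0,0,-1],
    [-1,0,0,0,0,0,-1]
  ]
}}

```text
time: 1.5
eef_pos: [0.2392, -0.577, 0.2306]
tool_rot: [-0.0, 0.597, 0.803, 0.0]
ft_force: [-0.0, 0.4, -0.9]
finger_gap: -0.001
```

```bash
cat >> h.py <<'E'
from scipy.spatial.transform import Rotation as Ro
C=np.array([.5312,.1058]);psi=np.radians(16.2)
X=np.array([np.cos(psi),np.sin(psi)]);Y=np.array([-np.sin(psi),np.cos(psi)])
P=C-.16*Y
def W(l): return C+X*l[0]+Y*l[1]
def go(l,z,s):
    "tool-axis shift in units of 5cm to local (x,y) at height z; + tool yaw deg"
    q=s["tool_rot"];R=Ro.from_quat([q[1],q[2],q[3],q[0]]).as_matrix()
    t=np.array([*W(l),z]); d=R.T@(t-s["eef_pos"])
    e=s["eef_pos"][:2]-C
    print("t",s["time"],"local now",e@X,e@Y,s["eef_pos"][2],"tilt z",R[:,2],"yaw x_t",np.degrees(np.arctan2(R[1,0],R[0,0])),"gap",s["finger_gap"],"F",s["ft_force"])
    print("target",t,"shift units",d/.05)
E
python3 - <<'E'
from h import *
from bench import sensors
np.set_printoptions(precision=4,suppress=True)
go((0,-.12),.20,sensors.state())
E
```

```text
t 1.5 local now -0.4709531191170629 -0.5742440773176285 0.23056942216421092 tilt z [-0.0003  0.0012 -1.    ] yaw x_t 106.75498849010062 gap -0.0009021635014894426 F [-0.0276  0.4325 -0.8782]
target [ 0.5647 -0.0094  0.2   ] shift units [8.9925 9.5066 0.6226]
```

{"fn": "step_arm", "kwargs": {
  "series": [
    [-1,0.45,0.475,0,0,0,0],
    [-1,0.45,0.475,0,0,0,0],
    [-1,0.45,0.475,0,0,0,0],
    [-1,0.45,0.475,0,0,0,0],
    [-1,0.45,0.475,0,0,0,0],
    [-1,0.45,0.475,0,0,0,0],
    [-1,0.45,0.475,0,0,0,0],
    [-1,0.45,0.475,0,0,0,0],
    [-1,0.45,0.475,0,0,0,0],
    [-1,0.45,0.475,0,0,0,0]
  ]
}}

```text
time: 2.5
eef_pos: [0.4033, -0.2927, 0.2308]
tool_rot: [-0.0, 0.598, 0.801, 0.0]
ft_force: [1.0, 0.1, 0.2]
finger_gap: 0.002
```

{"fn": "step_arm", "kwargs": {
  "series": [
    [-1,0.45,0.475,0,0,0,0],
    [-1,0.45,0.475,0,0,0,0],
    [-1,0.45,0.475,0,0,0,0],
    [-1,0.45,0.475,0,0,0,0],
    [-1,0.45,0.475,0,0,0,0],
    [-1,0.45,0.475,0,0,0,0],
    [-1,0.45,0.475,0,0,0,0],
    [-1,0.45,0.475,0,0,0,0],
    [-1,0.45,0.475,0,0,0,0],
    [-1,0.45,0.475,0,0,0,0]
  ]
}}

```text
time: 3.5
eef_pos: [0.567, -0.0096, 0.2307]
tool_rot: [-0.0, 0.598, 0.801, -0.0]
ft_force: [0.6, 0.2, 0.3]
finger_gap: -0.001
```

Run:
```python
from h import *
from bench import sensors
np.set_printoptions(precision=4,suppress=True)
go((0,-.12),.088,sensors.state())
p,d=imaging.camera("wrist"); cv2.imwrite("pics/w1.png",p[:,:,::-1])
```

```text
t 3.5 local now 0.0021794488627180524 -0.12083748536603094 0.2307085351544746 tilt z [-0.0009  0.0001 -1.    ] yaw x_t 106.5120420619803 gap -0.0008619680191015008 F [0.6296 0.1853 0.2825]
target [ 0.5647 -0.0094  0.088 ] shift units [ 0.0161 -0.0411  2.8542]
```

View pics/w1.png

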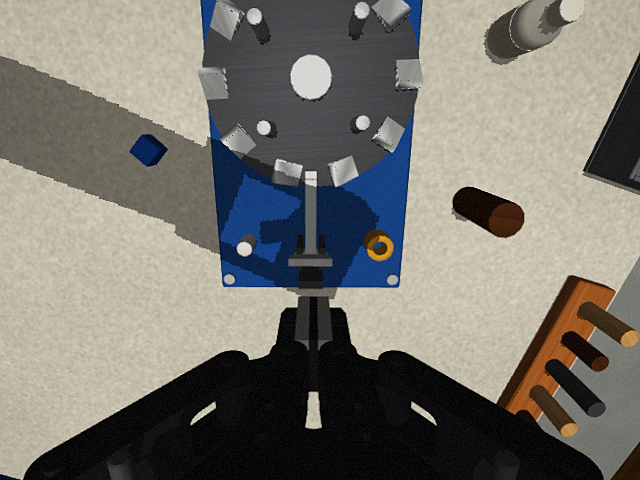

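The wrist view shows the pawl bar at px (311,180 to 255), the plate's top edge near (311,262), and the collar and ferrule clear at (379,246) and (245,248). The fingers are lined up, so I descend in front of the plate.

{"fn": "step_arm", "kwargs": {
  "series": [
    [-1,0.02,-0.04,0.5,0,0,0],
    [-1,0,0,0.5,0,0,0],
    [-1,0,0,0.5,0,0,0],
    [-1,0,0,0.5,0,0,0],
    [-1,0,0,0.5,0,0,0],
    [-1,0,0,0.3,0,0,0],
    [-1,0,0,0,0,0,0]
  ]
}}

```text
time: 4.25
eef_pos: [0.5624, -0.0104, 0.0882]
tool_rot: [-0.003, 0.598, 0.801, -0.001]
ft_force: [0.6, -0.6, -0.0]
finger_gap: 0.002
```

Run:
```python
from h import *
from bench import sensors
np.set_printoptions(precision=4,suppress=True)
go((0,-.171),.088,sensors.state())
p,d=imaging.camera("wrist"); cv2.imwrite("pics/w2.png",p[:,:,::-1])
p,d=imaging.camera("scene"); cv2.imwrite("pics/s2.png",cv2.resize(p[140:300,170:430,::-1],None,fx=3,fy=3))
```

```text
t 4.25 local now -0.002485812009119815 -0.12024595861541143 0.08823188982687605 tilt z [-0.0058  0.0009 -1.    ] yaw x_t 106.4995542303073 gap 0.002499963956278943 F [ 0.5643 -0.6464 -0.0112]
target [ 0.5789 -0.0584  0.088 ] shift units [-1.0153  0.0444  0.0019]
```

View pics/w2.png

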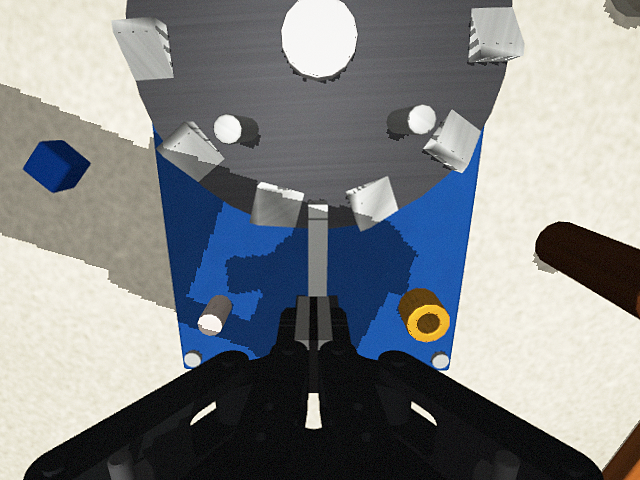

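View pics/s2.png

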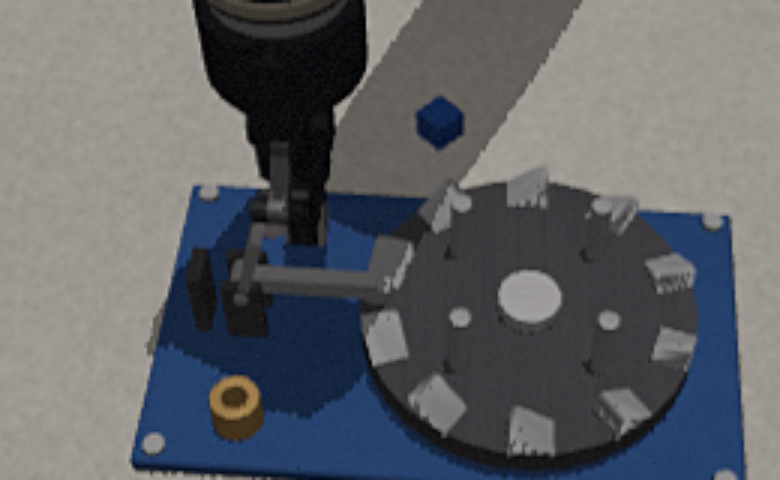

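The fingers stand between the plate and the wheel, above the bar (wrist px (313,320)), and touch nothing. I push outward slowly.

{"fn": "step_arm", "kwargs": {
  "series": [
    [-1,-0.1,0.02,0,0,0,0],
    [-1,-0.1,0.02,0,0,0,0],
    [-1,-0.1,0,0,0,0,0],
    [-1,-0.1,0,0,0,0,0],
    [-1,-0.1,0,0,0,0,0],
    [-1,-0.1,0,0,0,0,0]
  ]
}}

```text
time: 4.95
eef_pos: [0.5752, -0.0393, 0.0914]
tool_rot: [0.0, 0.598, 0.801, 0.0]
ft_force: [-0.0, 1.8, 0.1]
finger_gap: 0.001
```

{"fn": "step_arm", "kwargs": {
  "series": [
    [-1,-0.1,0,0,0,0,0],
    [-1,-0.1,0,0,0,0,0],
    [-1,-0.1,0,0,0,0,0],
    [-1,-0.1,0,0,0,0,0],
    [-1,0,0,0,0,0,0],
    [-1,0,0,0,0,0,0],
    [-1,0,0,0,0,0,0]
  ]
}}

```text
time: 5.65
eef_pos: [0.5807, -0.0579, 0.0913]
tool_rot: [-0.0, 0.598, 0.801, -0.0]
ft_force: [-0.2, -1.0, 0.0]
finger_gap: 0.002
```

Run:
```python
from h import *
from bench import sensors
np.set_printoptions(precision=4,suppress=True)
go((0,-.171),.088,sensors.state())
p,d=imaging.camera("scene"); cv2.imwrite("pics/s3.png",cv2.resize(p[140:300,170:430,::-1],None,fx=3,fy=3))
p,d=imaging.camera("wrist"); cv2.imwrite("pics/w3.png",p[:,:,::-1])
```

```text
t 5.65 local now 0.0018329028516598691 -0.17095637463736585 0.09126548855572933 tilt z [-0.0001  0.0001 -1.    ] yaw x_t 106.51037427768628 gap 0.0023863617102216814 F [-0.2136 -1.0256  0.0463]
target [ 0.5789 -0.0584  0.088 ] shift units [-0.0007 -0.0367  0.0653]
```

View pics/s3.png

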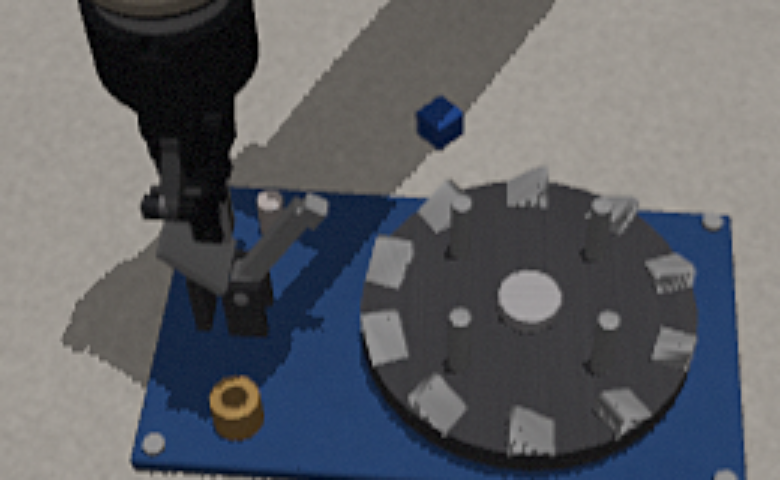

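View pics/w3.png

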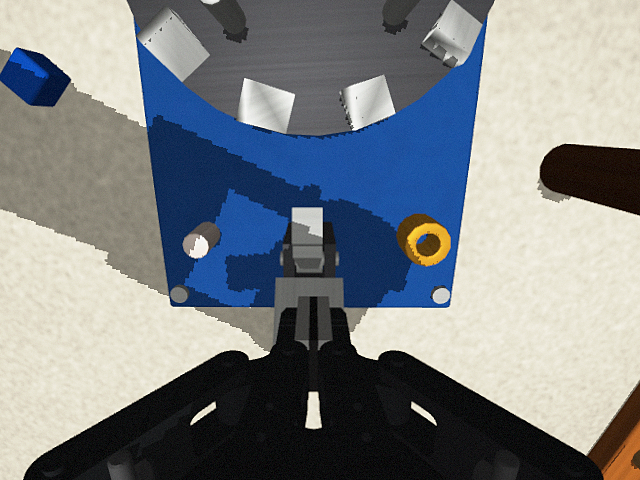

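Run:
```python
from h import *
S=imaging.get_calibration("scene");np.set_printoptions(precision=1,suppress=True)
for a in (.6,.7,.8,.9,1,1.25):
    n=[*(P+Y*.082*np.cos(a)),.05+.082*np.sin(a)]
    b=a+np.radians(75);t=[*(P+Y*.056*np.cos(b)),.05+.056*np.sin(b)]
    print(a,[(q-[170,140])*3 for q in proj(S,[n,t])])
```

```text
0.6 [array([357.1, 231.4]), array([194.6, 213.8])]
0.7 [array([347.2, 223.1]), array([185.5, 215.7])]
0.8 [array([336. , 215.3]), array([177. , 218.3])]
0.9 [array([323.7, 208. ]), array([169.3, 221.5])]
1 [array([310.3, 201.3]), array([162.3, 225.2])]
1.25 [array([273.5, 188.1]), array([148.8, 236.4])]
```

The nose is at about (313,205) in the crop, so the pawl is at about 0.95 rad. It is past the balance point and may still be tipping. I wait a little.

{"fn": "step_arm", "kwargs": {
  "series": [
    [-1,0,0,0,0,0,0],
    [-1,0,0,0,0,0,0],
    [-1,0,0,0,0,0,0],
    [-1,0,0,0,0,0,0],
    [-1,0,0,0,0,0,0]
  ]
}}

```text
time: 6.25
eef_pos: [0.5807, -0.0579, 0.0913]
tool_rot: [-0.0, 0.598, 0.801, 0.0]
ft_force: [-0.0, -1.0, -0.9]
finger_gap: 0.002
```

Run:
```python
from h import *
from bench import sensors
p,d=imaging.camera("scene"); cv2.imwrite("pics/s4.png",cv2.resize(p[140:300,170:430,::-1],None,fx=3,fy=3))
print(sensors.state()["ft_force"])
```

```text
[-0.41286565  0.47692589  0.15176131]
```

View pics/s4.png

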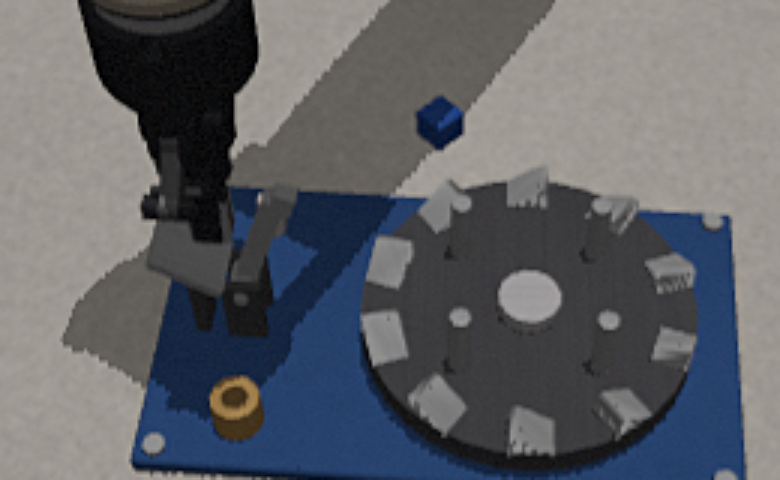

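The nose is now at (280,192) in the crop, about 1.2 rad, so the pawl is on its stop. I lift, turn a further 28° and go to the far pin.

{"fn": "step_arm", "kwargs": {
  "series": [
    [-1,0,0,-0.4,0,0,0],
    [-1,0,0,-0.5,0,0,0],
    [-1,0,0,-0.5,0,0,0],
    [-1,0,0,-0.5,0,0,0],
    [-1,0,0,-0.3,0,0,0],
    [-1,0,0,0,0,0,-1],
    [-1,0,0,0,0,0,-1],
    [-1,0,0,0,0,0,-1],
    [-1,0,0,0,0,0,-1],
    [-1,0,0,0,0,0,-0.7]
  ]
}}

```text
time: 7.3
eef_pos: [0.5805, -0.0579, 0.2007]
tool_rot: [-0.0, 0.383, 0.924, -0.0]
ft_force: [0.4, 0.1, -0.3]
finger_gap: -0.002
```

Run:
```python
from h import *
from bench import sensors
np.set_printoptions(precision=4,suppress=True)
go((.0234,.0655),.2,sensors.state())
```

```text
t 7.3 local now 0.0016294752387692889 -0.1709603688244801 0.20074122149444382 tilt z [-0.0009  0.0002 -1.    ] yaw x_t 134.90673874810267 gap -0.0017342774244292866 F [ 0.3836  0.118  -0.3436]
target [0.5354 0.1752 0.2   ] shift units [3.9388 2.6535 0.0166]
```

{"fn": "step_arm", "kwargs": {
  "series": [
    [-1,0.5,0.33,0,0,0,0],
    [-1,0.5,0.33,0,0,0,0],
    [-1,0.5,0.33,0,0,0,0],
    [-1,0.5,0.33,0,0,0,0],
    [-1,0.5,0.33,0,0,0,0],
    [-1,0.5,0.33,0,0,0,0],
    [-1,0.5,0.33,0,0,0,0],
    [-1,0.44,0.34,0,0,0,0],
    [-1,0,0,0,0,0,0]
  ]
}}

```text
time: 8.2
eef_pos: [0.5354, 0.1778, 0.2008]
tool_rot: [-0.001, 0.383, 0.924, 0.0]
ft_force: [-0.1, -0.0, 0.2]
finger_gap: -0.003
```

Run:
```python
from h import *
from bench import sensors
np.set_printoptions(precision=4,suppress=True)
go((.0234,.0655),.06,sensors.state())
T=imaging.get_calibration("scene")
p,d=imaging.camera("scene"); cv2.imwrite("pics/s5.png",cv2.resize(p[120:320,170:430,::-1],None,fx=3,fy=3))
```

```text
t 8.2 local now 0.02411487732213728 0.06794598084138066 0.20080767833936308 tilt z [-0.001   0.0007 -1.    ] yaw x_t 134.91683280718368 gap -0.0033415874467234326 F [-0.1457 -0.0424  0.2046]
target [0.5354 0.1752 0.06  ] shift units [-0.0395 -0.0354  2.8161]
```

View pics/s5.png

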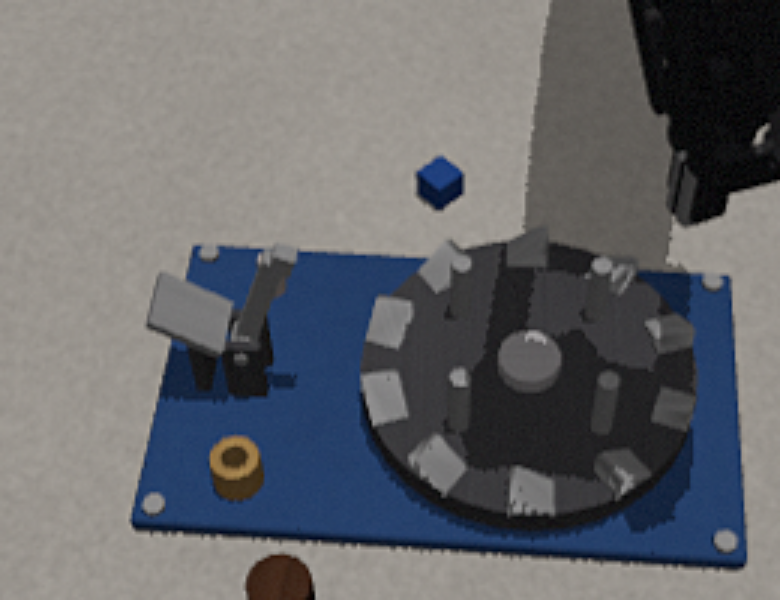

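The pawl stays on its stop: the bar is upright at crop (265,290) and the plate lies outward at (190,310). I descend behind the pin.

{"fn": "step_arm", "kwargs": {
  "series": [
    [-1,0,-0.04,0.5,0,0,0],
    [-1,0,0,0.5,0,0,0],
    [-1,0,0,0.5,0,0,0],
    [-1,0,0,0.5,0,0,0],
    [-1,0,0,0.4,0,0,0],
    [-1,0,0,0.3,0,0,0],
    [-1,0,0,0.1,0,0,0],
    [-1,0,0,0,0,0,0]
  ]
}}

```text
time: 9.05
eef_pos: [0.5347, 0.1733, 0.0607]
tool_rot: [-0.001, 0.385, 0.923, -0.0]
ft_force: [0.0, 0.4, 1.2]
finger_gap: -0.001
```

{"fn": "step_arm", "kwargs": {
  "series": [
    [-1,-0.08,0,0,0,0,0],
    [-1,-0.08,0,0,0,0,0],
    [-1,-0.08,0,0,0,0,0],
    [-1,-0.08,0,0,0,0,0],
    [-1,-0.08,0,0,0,0,0],
    [-1,-0.08,0,0,0,0,0],
    [-1,-0.08,0,0,0,0,0],
    [-1,-0.08,0,0,0,0,0],
    [-1,-0.08,0,0,0,0,0],
    [-1,0,0,0,0,0,0]
  ]
}}

```text
time: 10.05
eef_pos: [0.5606, 0.1472, 0.0611]
tool_rot: [0.0, 0.385, 0.923, -0.001]
ft_force: [0.2, -0.3, -0.0]
finger_gap: 0.0
```

Run:
```python
from h import *
from bench import sensors
np.set_printoptions(precision=4,suppress=True)
d=np.array([.477,-.879]);e=np.array([.0543,.0086])-.017*d
go(e,.06,sensors.state())
p,d=imaging.camera("top"); cv2.imwrite("pics/t6.png",cv2.resize(p[205:355,240:440,::-1],None,fx=4,fy=4))
p,d=imaging.camera("scene"); cv2.imwrite("pics/s6.png",cv2.resize(p[120:320,170:430,::-1],None,fx=3,fy=3))
```

```text
t 10.05 local now 0.03977002255240816 0.031507263505741345 0.06112688740442937 tilt z [ 0.0001 -0.0016 -1.    ] yaw x_t 134.68124260509146 gap 8.0022969532477e-05 F [ 0.1969 -0.3125 -0.0301]
target [0.569  0.1413 0.06  ] shift units [-0.2012  0.0369  0.0228]
```

View pics/t6.png

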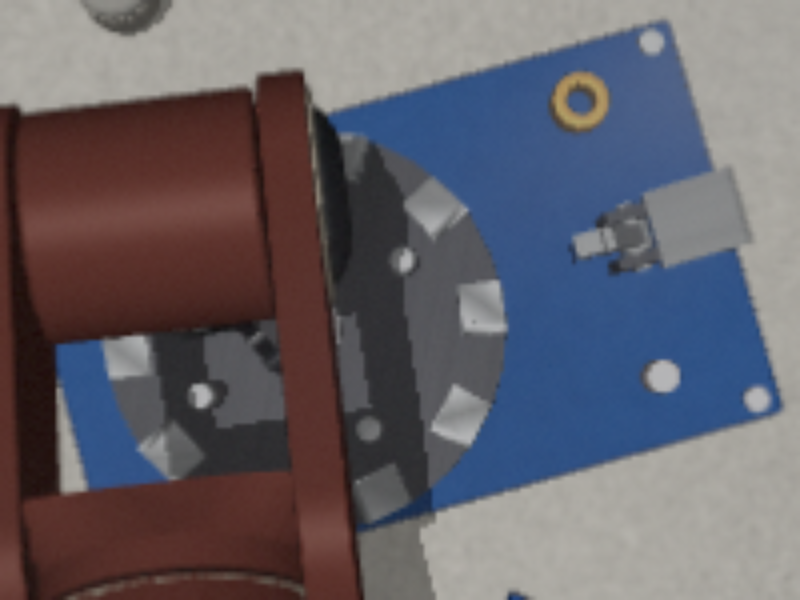

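View pics/s6.png

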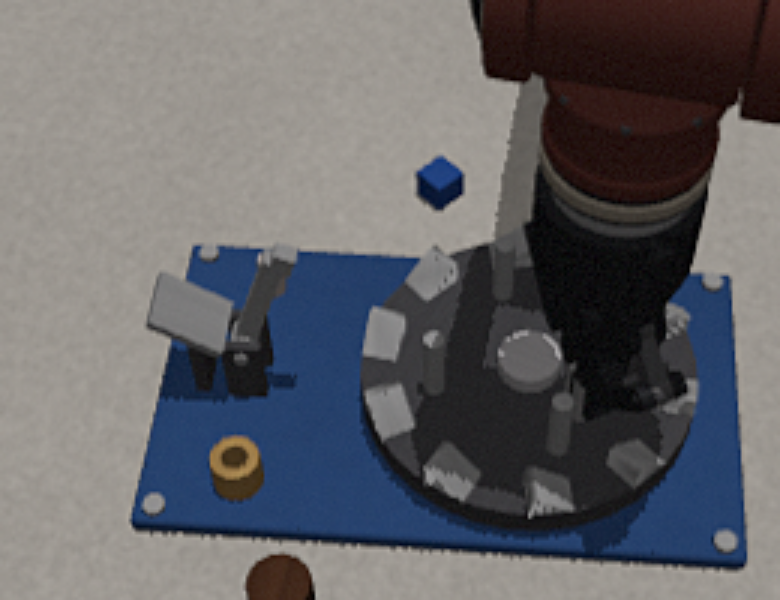

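Pins visible in top at crop (403,260), (369,428) and (200,395) let me measure the wheel angle.

```bash
cat >> h.py <<'E'
def wheel(uvs):
    T=imaging.get_calibration("top"); o=[]
    for u in uvs:
        v=onz(T,(240+u[0]/4,205+u[1]/4),.083)[:2]-C
        a=np.degrees(np.arctan2(v[1],v[0]))-16.2; o.append((np.linalg.norm(v),np.radians(((45-a)+20)%90-20)))
    print(np.round(o,4))
E
python3 -c "
from h import *
wheel([(403,260),(369,428),(200,395)])"
```

```text
[[0.0555 0.4912]
 [0.0555 0.4533]
 [0.0543 0.4471]]
```

Wheel at about 0.46; another 9 mm is needed.

{"fn": "step_arm", "kwargs": {
  "series": [
    [-1,-0.06,0,0,0,0,0],
    [-1,-0.06,0,0,0,0,0],
    [-1,-0.05,0,0,0,0,0],
    [-1,0,0,0,0,0,0],
    [-1,0,0,0,0,0,0],
    [-1,0,0,0,0,0,0]
  ]
}}

```text
time: 10.75
eef_pos: [0.5664, 0.1422, 0.0613]
tool_rot: [0.0, 0.385, 0.923, 0.0]
ft_force: [-1.8, -0.0, -1.1]
finger_gap: -0.0
```

Run:
```python
from h import *
from bench import sensors
p,d=imaging.camera("top"); cv2.imwrite("pics/t7.png",cv2.resize(p[205:355,240:440,::-1],None,fx=4,fy=4))
a=p
hsv=cv2.cvtColor(a,cv2.COLOR_RGB2HSV)
```

```text
(no output)
```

View pics/t7.png

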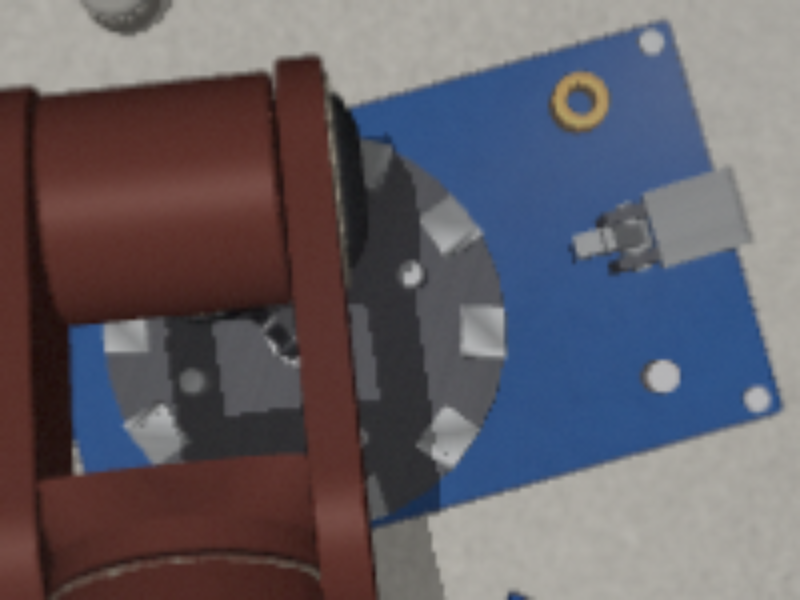

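```bash
python3 -c "
from h import *
wheel([(411,274),(192,382)])"
```

```text
[[0.0556 0.6222]
 [0.0544 0.5735]]
```

Wheel at about 0.60. I back off, lift, and measure with all four pins in view.

{"fn": "step_arm", "kwargs": {
  "series": [
    [-1,-0.02,0,0,0,0,0],
    [-1,0,0,0,0,0,0],
    [-1,0.1,0,0,0,0,0],
    [-1,0.1,0,0,0,0,0],
    [-1,0,0,-0.5,0,0,0],
    [-1,0,0,-0.5,0,0,0],
    [-1,0,0,-0.5,0,0,0],
    [-1,0,0,-0.5,0,0,0],
    [-1,0,0,-0.5,0,0,0],
    [-1,0,0,-0.3,0,0,0]
  ]
}}

```text
time: 11.8
eef_pos: [0.5609, 0.149, 0.2042]
tool_rot: [0.002, 0.385, 0.923, 0.001]
ft_force: [0.9, 0.2, 0.0]
finger_gap: -0.002
```

{"fn": "step_arm", "kwargs": {
  "series": [
    [-1,0,0,0,0,0,1],
    [-1,0,0,0,0,0,1],
    [-1,0,0,0,0,0,1],
    [-1,0,0,0,0,0,1],
    [-1,0,0,0,0,0,0.7],
    [-1,0,0,0,0,0,0]
  ]
}}

```text
time: 12.4
eef_pos: [0.5597, 0.1487, 0.201]
tool_rot: [-0.0, 0.598, 0.801, -0.0]
ft_force: [0.7, 0.4, -1.0]
finger_gap: -0.0
```

Run:
```python
from h import *
from bench import sensors
np.set_printoptions(precision=4,suppress=True)
go((0,-.170),.2,sensors.state())
p,d=imaging.camera("scene"); cv2.imwrite("pics/s8.png",cv2.resize(p[120:320,170:430,::-1],None,fx=3,fy=3))
```

```text
t 12.4 local now 0.03931820148347731 0.03326324713137153 0.2009832003226132 tilt z [-0.0002 -0.0002 -1.    ] yaw x_t 106.5235563054267 gap -0.0003247805452686154 F [ 0.7104  0.4427 -0.9985]
target [ 0.5786 -0.0574  0.2   ] shift units [-4.0608 -0.8093  0.0202]
```

View pics/s8.png

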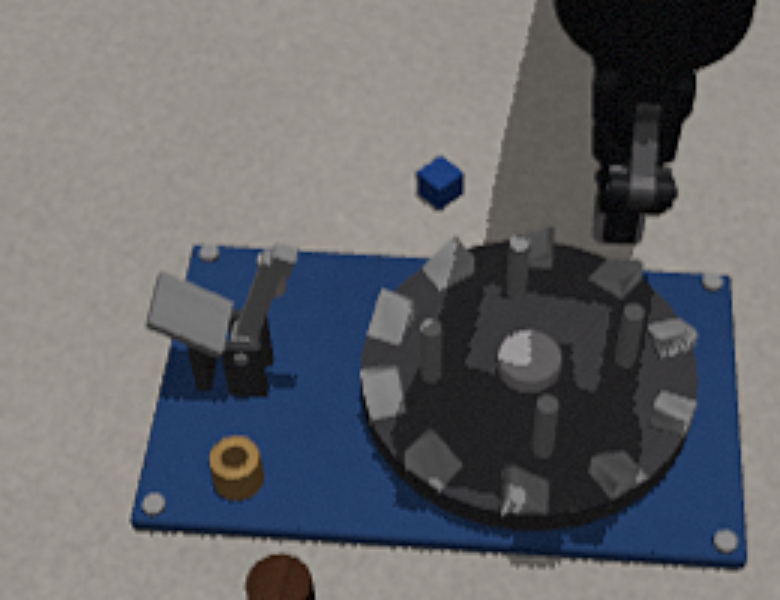

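Run:
```python
from h import *
S=imaging.get_calibration("scene")
v=[onz(S,(170+x/3-.3,120+y/3-.3),.083)[:2] for x,y in [(519,243),(430,325),(547,404),(633,312)]]
c=np.mean(v,0)
print(c,[round(float(np.linalg.norm(q-c)),4) for q in v],[round(float(np.radians((45-(np.degrees(np.arctan2(*(q-c)[::-1]))-16.2)+20)%90-20)),3) for q in v])
```

```text
[0.53149823 0.10699349] [0.054, 0.0549, 0.0552, 0.0547] [0.612, 0.638, 0.609, 0.617]
```

Wheel at 0.62 (target 0.628). I go behind the standing bar.

{"fn": "step_arm", "kwargs": {
  "series": [
    [-1,-0.45,-0.09,0,0,0,0],
    [-1,-0.45,-0.09,0,0,0,0],
    [-1,-0.45,-0.09,0,0,0,0],
    [-1,-0.45,-0.09,0,0,0,0],
    [-1,-0.45,-0.09,0,0,0,0],
    [-1,-0.45,-0.09,0,0,0,0],
    [-1,-0.45,-0.09,0,0,0,0],
    [-1,-0.45,-0.09,0,0,0,0],
    [-1,-0.46,-0.09,0,0,0,0],
    [-1,0,0,0,0,0,0]
  ]
}}

```text
time: 13.45
eef_pos: [0.5788, -0.0597, 0.2012]
tool_rot: [0.0, 0.599, 0.801, -0.0]
ft_force: [-0.6, 0.3, 0.4]
finger_gap: 0.001
```

Run:
```python
from h import *
from bench import sensors
np.set_printoptions(precision=4,suppress=True)
go((0,-.172),.092,sensors.state())
p,d=imaging.camera("wrist"); cv2.imwrite("pics/w9.png",p[:,:,::-1])
```

```text
t 13.45 local now -0.00046094177927219785 -0.1721973247119139 0.20115652548710375 tilt z [-0.     -0.0008 -1.    ] yaw x_t 106.41385746134276 gap 0.0006648181281988384 F [-0.5603  0.3219  0.436 ]
target [ 0.5792 -0.0594  0.092 ] shift units [0.0055 0.0097 2.1831]
```

View pics/w9.png

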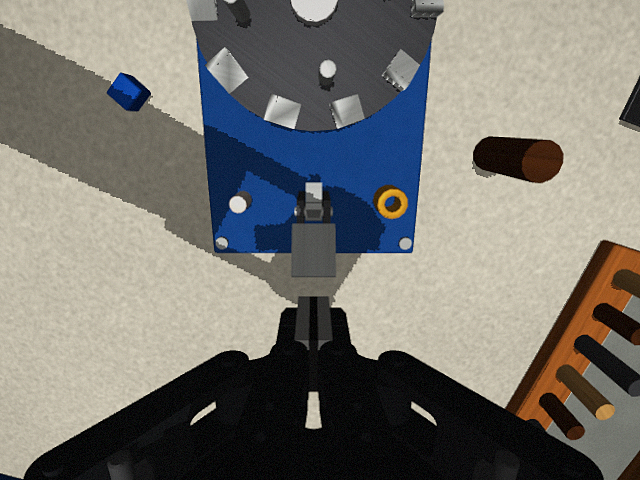

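The wrist view shows the gap between teeth (283,111) and (347,111) centred on the bar at x 314. I descend behind the bar and push it over.

{"fn": "step_arm", "kwargs": {
  "series": [
    [-1,0,0,0.5,0,0,0],
    [-1,0,0,0.5,0,0,0],
    [-1,0,0,0.5,0,0,0],
    [-1,0,0,0.4,0,0,0],
    [-1,0,0,0.28,0,0,0],
    [-1,0,0,0,0,0,0]
  ]
}}

```text
time: 14.1
eef_pos: [0.577, -0.0564, 0.0897]
tool_rot: [-0.002, 0.598, 0.802, -0.001]
ft_force: [-0.0, -0.7, -0.4]
finger_gap: 0.001
```

{"fn": "step_arm", "kwargs": {
  "series": [
    [-1,0.1,0,0,0,0,0],
    [-1,0.1,0,0,0,0,0],
    [-1,0.1,0,0,0,0,0],
    [-1,0.1,0,0,0,0,0],
    [-1,0.1,0,0,0,0,0],
    [-1,0.1,0,0,0,0,0],
    [-1,0.1,0,0,0,0,0],
    [-1,0.1,0,0,0,0,0],
    [-1,0.1,0,0,0,0,0],
    [-1,0.1,0,0,0,0,0]
  ]
}}

```text
time: 15.1
eef_pos: [0.5643, -0.0091, 0.0923]
tool_rot: [-0.0, 0.598, 0.801, -0.0]
ft_force: [1.1, 0.9, 0.3]
finger_gap: -0.001
```

{"fn": "step_arm", "kwargs": {
  "series": [
    [-1,0,0,0,0,0,0],
    [-1,0,0,0,0,0,0],
    [-1,0,0,0,0,0,0],
    [-1,0,0,0,0,0,0],
    [-1,0,0,0,0,0,0]
  ]
}}

```text
time: 15.6
eef_pos: [0.5646, -0.0097, 0.0923]
tool_rot: [0.0, 0.598, 0.801, 0.0]
ft_force: [0.2, -0.2, -0.2]
finger_gap: -0.002
```

Run:
```python
from h import *
from bench import sensors
np.set_printoptions(precision=4,suppress=True)
go((0,-.120),.2,sensors.state())
p,d=imaging.camera("scene"); cv2.imwrite("pics/s10.png",cv2.resize(p[120:320,170:430,::-1],None,fx=3,fy=3))
```

```text
t 15.6 local now -0.00018216431138361446 -0.12023978177906317 0.09231549486487789 tilt z [ 0.0001 -0.     -1.    ] yaw x_t 106.49439666409718 gap -0.002099657627661869 F [ 0.2029 -0.1708 -0.1955]
target [ 0.5647 -0.0094  0.2   ] shift units [ 0.0047  0.0038 -2.1537]
```

View pics/s10.png

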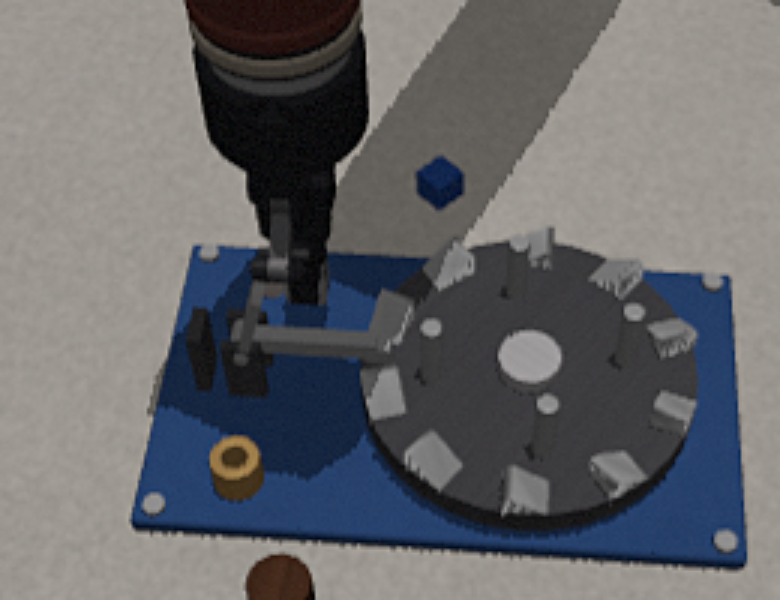

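The pawl is down in the gap (bar from (255,335) to (380,345) in the crop). I lift straight up, then move away toward the start side.

{"fn": "step_arm", "kwargs": {
  "series": [
    [-1,0,0,-0.4,0,0,0],
    [-1,0,0,-0.5,0,0,0],
    [-1,0,0,-0.5,0,0,0],
    [-1,0,0,-0.5,0,0,0],
    [-1,0,0,-0.5,0,0,0],
    [-1,0,0,-0.5,0,0,0],
    [-1,0,0,0,0,0,0]
  ]
}}

```text
time: 16.35
eef_pos: [0.5667, -0.0099, 0.2423]
tool_rot: [0.004, 0.598, 0.801, 0.002]
ft_force: [0.9, 0.1, 0.2]
finger_gap: -0.003
```

{"fn": "step_arm", "kwargs": {
  "series": [
    [-1,-0.45,-0.475,0,0,0,0],
    [-1,-0.45,-0.475,0,0,0,0],
    [-1,-0.45,-0.475,0,0,0,0],
    [-1,-0.45,-0.475,0,0,0,0],
    [-1,-0.45,-0.475,0,0,0,0],
    [-1,-0.45,-0.475,0,0,0,0],
    [-1,-0.45,-0.475,0,0,0,0],
    [-1,-0.45,-0.475,0,0,0,0],
    [-1,-0.45,-0.475,0,0,0,0],
    [-1,0,0,0,0,0,0]
  ]
}}

```text
time: 17.35
eef_pos: [0.4152, -0.2667, 0.236]
tool_rot: [-0.001, 0.6, 0.8, -0.0]
ft_force: [-0.3, 1.6, 0.4]
finger_gap: -0.001
```

Run:
```python
from h import *
S=imaging.get_calibration("scene");T=imaging.get_calibration("top")
p,d=imaging.camera("scene"); cv2.imwrite("pics/s11.png",cv2.resize(p[120:320,170:430,::-1],None,fx=3,fy=3))
p,d=imaging.camera("top"); cv2.imwrite("pics/t11.png",cv2.resize(p[205:355,240:440,::-1],None,fx=4,fy=4))
p0=np.load("top0.npz")["p"]
df=cv2.absdiff(p,p0).max(2); 
hsv=cv2.cvtColor(p,cv2.COLOR_RGB2HSV)
m=((hsv[...,2]>105)&(hsv[...,1]<60)).astype(np.uint8);k=np.zeros_like(m);k[240:340,265:370]=m[240:340,265:370]
n,_,st,ce=cv2.connectedComponentsWithStats(k)
for c,q in zip(ce,st):
    if 12<q[4]<60:
        v=onz(T,c,.083)[:2]-C; a=np.degrees(np.arctan2(v[1],v[0]))-16.2
        print(c,q[4],np.linalg.norm(v),np.radians((45-a+20)%90-20))
np.set_printoptions(precision=1,suppress=True)
for a in (0,.07,.17):
    nn=[*(P+Y*(.082*np.cos(a)-.006*np.sin(a))),.05+.082*np.sin(a)+.006*np.cos(a)]
    b=a+np.radians(75);t=[*(P+Y*.056*np.cos(b)),.05+.056*np.sin(b)]
    print(a,"scene crop",(proj(S,[nn,t])-[170,120])*3,"top crop",(proj(T,[nn,t])-[240,205])*4)
```

```text
[301.65625 259.     ] 32 0.055129555821767505 0.6078951975989334
[342.2        273.33333333] 30 0.05484432825908338 0.6096088822595
[287.5 299.5] 32 0.05441452839558787 0.6104587814436728
[327.70967742 314.29032258] 31 0.05497111345285668 0.6183194139771064
0 scene crop [[386.  338.5]
 [256.3 276.1]] top crop [[463.4 282.3]
 [614.6 236.1]]
0.07 scene crop [[384.6 332.2]
 [249.  274.6]] top crop [[465.2 281.4]
 [623.2 233.7]]
0.17 scene crop [[381.3 323.2]
 [238.4 273. ]] top crop [[469.2 279.6]
 [635.4 230.2]]
```

View pics/s11.png

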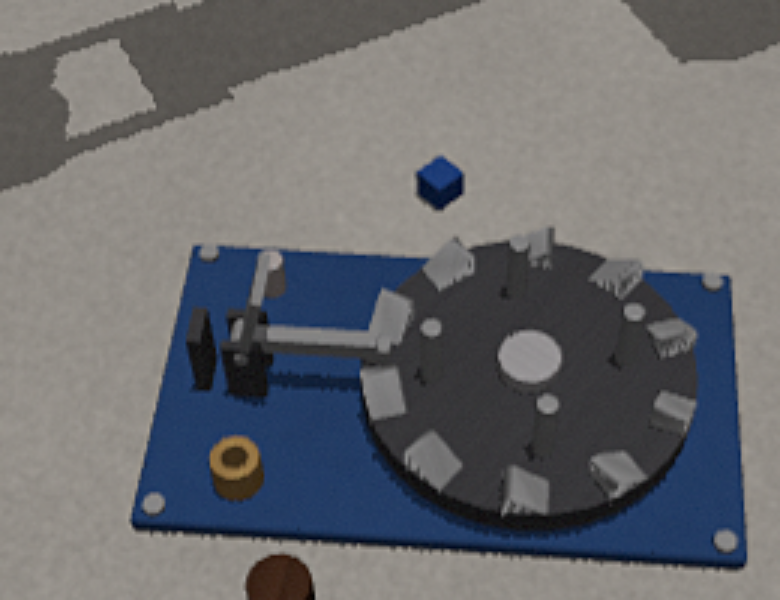

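View pics/t11.png

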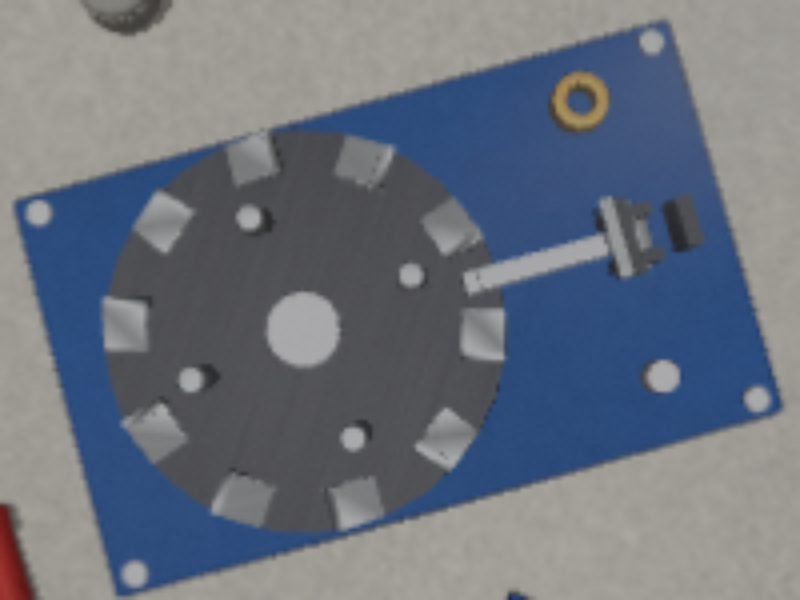

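The top view puts all four pins at wheel = 0.61 rad. The pawl sits exactly as at the start: nose at crop (467,283) and plate unchanged, so it is down at 0. The collar, ferrule and chalk look unmoved, and the arm is clear. I hand in.

```bash
python3 -c "
from bench import order
print(order.close_job())"
```

```text
the job is handed in; nothing more can be done
None
```

The indexing table is backed off one notch and the job is handed in; the interface gives no verdict. With shut fingertips I did three pushes:
1. Pushed the thumb plate outward until the pawl tipped back onto its stop.
2. Pushed one pin until the wheel had gone one notch clockwise.
3. Pushed the standing pawl bar back over so it dropped into the next gap.

**Wheel:** all four pins in the last top picture put it at about 0.61 rad (target 0.628, allowed 0.488 to 0.768). An earlier scene picture gave 0.62 rad.

**Pawl:** in the top view it looks the same as at the start, which means fully down. The scene view puts the nose close to the fully-down position. On the stop I read it at about 1.2 rad.

**Forces:** the readings I saw at the ends of moves stayed under about 2 N. I did not record the peaks within the moves.

**Bystanders and arm:** the collar, ferrule and chalk looked unmoved in the last pictures. The glue bottle, blank and screwdriver were only partly in view and the jar was not, but the arm did not work near any of them. At hand-in the arm was clear of everything, at about 17.5 s of the 48 s allowed.

**Disagreements between readings:** partway through the wheel push, pins half hidden by the arm gave readings up to 0.05 rad apart; this was gone once the arm had moved away. Right after the first push the pawl read only about 0.95 rad because it was still tipping. It reached its stop about half a second later.

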